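# Hang the radio handset on its keeper peg

## Robot

A 6-joint arm with a two-finger parallel gripper is mounted at the origin on the work surface. World frame = base frame: x ahead of the robot, y to its left, z up, the work surface at z = 0. Lengths are in m, angles in degrees, forces in N, time in s.
With the tool pointing down it reaches from about 0.4 to 0.825 m from the base axis. Payload 7 kg.
Tool frame: the origin (TCP) lies at the very end of the fingers, on their centre line; the grasp point (between the pads) lies 19 mm behind it; x points along the fingers, z is the direction in which the jaws open and shut, and the axes are right-handed (so a half turn about x gives the same grasp; the last joint's range is limited). The gripper opens to 88 mm and grips with 3 to 60 N. Pads are 19 mm wide; open, the fingers measure 130 mm over their backs; the gripper's body (78 mm by 193 mm) begins 47 mm behind the grasp point.
Start: joints at [-52.821, 20.546, 0.682, 0, -70.136, -16.507], TCP at [0.238, -0.632, 0.227] pointing down, gripper open.
Joint ranges: [-176.03, 176.03], [-82.01, 121.73], [-58.28, 71.71], [-173.87, 95.51], [-174.79, -0.11], [-173.66, 173.66]. Speed limits (degrees/s): [136.94, 136.94, 172.46, 180, 180, 180].

## Interface

Orientations are given as [roll, pitch, yaw] about the fixed x, y, z axes, in that order (R = Rz(yaw) Ry(pitch) Rx(roll)).
In Python, from plant import * gives the robot as it stands.
- The arm moves only by the tool arm_command, never from a script. Its argument "commands" is one flat list of numbers, 5 for each row, row after row: the shift along the tool's x, y, z in mm, then the turn about the tool's x in degrees, then the opening in per cent of the stroke, from 0 (shut) to 100 (fully open). A call has 1 to 5 rows; each row shifts and turns the pose as measured when the row begins, along the tool's axes as they then stand; what a row does not reach is not made up. A row lasts 1/8 s, in which the tool goes at most 62.5 mm and 10.7 degrees, less where a joint would pass 70% of its speed; a pose out of reach is approached as far as the arm can. A call is refused whole if a number of a shift passes 62.5 or a number of a turn 10.7, either way. A call with a gripper value outside its range is refused whole. The fingers move at their own pace and stop on an object; the grip force is fixed at half the most. Time passes only in rows, so rows that do not move let the fingers close. It gives the time, the measured TCP pose, the force and the opening at its end, in the units of the state.
- get_obs(): the state, without advancing time (a new reading comes with each control period).
- snapshot(name): name is "side" or "top" or "wrist"; returns a dict with "frame" (400x640x3 uint8, blue, green, red), "fov_y" (degrees; the focal length in pixels is half the picture's height over the tangent of half this angle, whatever the lens; pixels are square), "cx", "cy" (the principal point, pixels), "dist" ([k1, k2, p1, p2, k3] as OpenCV has them; the pictures are not rectified), "world_to_cam" (4x4, takes a point from world to camera coordinates). Camera axes: x right, y up, looking along -z (the intrinsics and any distortion apply to the point x, -y, -z); pixel columns grow to the right and rows downward; lengths in m; the calibration is good to about 2 mm. A picture is of the moment at which its call begins. There is no depth.
- close_job(): hands the job in, once; it reports no verdict.
The state is a dict: "clock": time; "joint_pos": joint angles; "qvel": joint speeds; "tau": joint torques, N m; "tool_pos": TCP position; "orientation": TCP orientation; "force": force on the tool from outside, world axes, zero at the start; "moment": the same for the moment, N m; "opening": finger opening in m.
Only numpy, scipy, OpenCV 4.12 (cv2) and the standard library are available. Lean on these libraries where they do the work, as an engineer would, in place of code of your own. Each camera call takes 0.05 s, during which the arm holds its last target. There are 200 camera calls.

## Task

Hang the wrapping machine's radio handset by its steel eye on the flat peg of the parking post: push the eye along the peg so that it swings the gravity flap up, pass right behind the flap so that it drops shut again, lower the handset gently until the peg carries it, and only then let go, without dropping it. The peg's height is only roughly known and its bush is soft, so feel for it and never force the handset against the post (keep below 15 N); leave the wrench, bearing and bolt bin where they are.

Things in the scene. Friction and masses are not known exactly. Their poses are not given: they have to be found in the camera images.
- handset_eye (a point): Centre of the hole in the handset's square steel eye. Frame 12 mm thick (x), 60 wide (y), 52 tall (z); hole along x, 36 wide (y), 30 tall (z); bars: 12 mm sides and below, 10 above. Point lies 103 mm above the handset's underside, 25 below its top. x through the hole, z up. Grip the frame across its 60 mm width (along y) at this height; the box below is narrower and starts 27 mm lower.
- peg_nominal (a point): Point on the post's axis at the peg's nominal height, 175 mm up; axes as the post's. The flat steel peg points along this frame's -x, level, and ends 150 mm from here; section 12 wide (y), 10 tall (z). The clamp is set up to 20 mm above or below nominal, so the peg's true height is not measured: feel or see it. Its rubber bush gives vertically about 1 mm per 6 N, up to 3 mm.
- flap (a joint): Dark steel gate 20 mm wide on a pin across the peg, at the peg's mid-height, 130 mm from the post's axis. 0: hangs down (shut), tip 32 mm below the pin; cannot swing outwards. Swings to the post up to 1.2 rad (tip 12 mm below, 30 mm beyond the pin). 40 g, free, falls by its weight. The eye's lower bar pushes it up; it drops once that bar's outer face is past its tip.
- handset: Loose radio handset, 0.28 to 0.46 kg, upright on the bench: grey plastic box 34 (x) x 50 (y) x 76 (z) mm, black buttons on its -x side, the steel eye on top, 128 mm tall in all. Origin at the centre of its underside, axes as the eye's. It may hang either way round.
- post: Fixed parking post; origin at the centre of its underside, z up. White column 40 x 40 mm, 213 tall, on a foot 130 (x) x 110 (y) x 12 mm. A black clamp 60 x 60 x 30 mm round the column carries the peg, which sticks out from the clamp's front face at x = -30 mm.
- wrench: Bystander: steel wrench 170 mm long lying on the bench.
- bearing: Bystander: steel ball bearing lying flat, 62 mm across, 18 mm tall; origin under its centre.
- bolt_bin: Bystander: black open bin 80 x 110 x 45 mm with bolts; origin under its centre.
Things that resemble listed ones, but are neither listed nor needed, are in the scene too. What is shaped like the handset but green is not meant.

How it is judged (in metres and radians):
On the way, in this order (a step that is already met when the one before it is completed fails the run):
1. the handset, off the bench and with its eye on the peg, swings the flap up (value of joint flap above 0.4 rad and height (world z) of handset above 0.02 m and x of handset_eye in the frame of peg_nominal between -0.15 and -0.03 m), for 0.05 s.
2. the eye is past the flap and the flap has dropped shut behind it (value of joint flap below 0.15 rad and x of handset_eye in the frame of peg_nominal above -0.127 m and height (world z) of handset above 0.02 m), for 0.2 s.
At the end, for the whole second after the job is handed in: Handset released and at rest (under 30 mm/s), hanging by its eye on the peg: eye centre 35 to 127 mm from the post axis, within 20 mm sideways, 37 mm below to 16 mm above nominal, upright within 0.2 rad, its weight on the peg; flap shut in front of it (below 0.15 rad) (value of joint flap below 0.15 rad and x of handset_eye in the frame of peg_nominal between -0.127 and -0.035 m and y of handset_eye in the frame of peg_nominal between -0.02 and 0.02 m and z of handset_eye in the frame of peg_nominal between -0.037 and 0.016 m and angle between handset's own z axis and vertical below 0.2 rad and contact force between handset and post above 1 N and linear speed of handset below 0.03 m/s); the robot touches nothing.
It fails at once if the handset presses or strikes the post, peg or flap with more than 15 N (contact force between handset and post above 15 N).
It fails at once if the handset is dropped: off the bench, it touches nothing at all (contact force between handset and anything else below 0.05 N and height (world z) of handset above 0.02 m).
It fails at once if a bystander is moved by more than 20 mm (distance of any of wrench, bearing, bolt_bin from where it was at the start of the episode above 0.02 m).
It also fails if it takes over 72 s, if anything falls off the work surface, if the arm or the gripper's body presses on something with over 40 N, if the wrist force passes 120 N, or if a joint passes its speed limit or range.

## Working session

There is one attempt and no reset: what is moved stays moved. The work goes in short steps, Python scripts to look and compute and a tool call to move; the robot and the scene stay as the last step left them, time stands still between calls to the robot, and variables do not carry over. Pictures are saved under pics/ and viewed, about 8 in all and at most 12, crops included, and the job is handed in when it is done.

Besides the shell and the picture viewer there is one more tool, called after ">>>" by a JSON object that holds its "op" and its "data". arm_command: Moves the arm, as the interface text tells. Its arguments: {"type":"object","properties":{"commands":{"type":"array"}},"required":["commands"]}

```bash
mkdir -p pics; ls; cat > h.py <<'E'
from plant import *
import numpy as np, cv2, pickle
def snap(n,f):
    s=snapshot(n); cv2.imwrite('pics/%s.png'%f,s['frame']); pickle.dump(s,open('pics/%s.pkl'%f,'wb')); return s
def load(f): return pickle.load(open('pics/%s.pkl'%f,'rb'))
def K(s):
    f=200/np.tan(np.radians(s['fov_y'])/2); return np.array([[f,0,s['cx']],[0,f,s['cy']],[0,0,1.]])
def ray(s,u,v):
    x,y=cv2.undistortPoints(np.array([[[u,v]]],float),K(s),np.array(s['dist'],float))[0,0]
    T=np.array(s['world_to_cam']); R=T[:3,:3]; c=-R.T@T[:3,3]; d=R.T@np.array([x,-y,-1.]); return c,d/np.linalg.norm(d)
def onz(s,u,v,z):
    c,d=ray(s,u,v); return c+d*(z-c[2])/d[2]
def tri(*rs):
    A=0;b=0
    for c,d in rs:
        P=np.eye(3)-np.outer(d,d); A=A+P; b=b+P@c
    p=np.linalg.solve(A,b); return p,[np.linalg.norm((np.eye(3)-np.outer(d,d))@(p-c))*1000 for c,d in rs]
def proj(s,p):
    T=np.array(s['world_to_cam']); q=T[:3,:3]@np.array(p)+T[:3,3]
    return cv2.projectPoints(np.array([[q[0],-q[1],-q[2]]]),np.zeros(3),np.zeros(3),K(s),np.array(s['dist'],float))[0][0,0]
E
python3 - <<'E'
from h import *
a=snap('side','s0');b=snap('top','t0');c=snap('wrist','w0')
for s in(a,b,c):
    T=np.array(s['world_to_cam']);print(s['fov_y'],s['dist'],-T[:3,:3].T@T[:3,3],T[:3,:3].round(2).tolist())
print(get_obs())
E
```

```text
pics
50.76562027982904 [-0.04789026  0.          0.          0.          0.        ] [0.21966368 0.45695148 0.69771321] [[-0.83, -0.56, -0.02], [0.41, -0.62, 0.67], [-0.39, 0.54, 0.75]]
56.10169352057915 [0.00220517 0.         0.         0.         0.        ] [0.4203589  0.04418532 0.95127878] [[-0.01, -1.0, -0.0], [0.99, -0.01, 0.12], [-0.12, 0.0, 0.99]]
63.02784391186549 [-0.06913001  0.          0.          0.          0.        ] [ 0.16228717 -0.66071605  0.38422584] [[-0.35, 0.94, 0.0], [-0.89, -0.34, -0.3], [-0.28, -0.11, 0.95]]
{'clock': 0.15, 'joint_pos': array([-5.28214547e+01,  2.05811546e+01,  6.46673884e-01, -1.26150996e-02,
       -7.01353282e+01, -1.65067717e+01]), 'qvel': array([ 0.02762534,  0.05384548,  0.20153174,  0.0767023 ,  0.00093524,
       -0.00430977]), 'tau': array([-2.46222990e-03, -5.83274066e+01,  2.93291974e+01,  7.00129420e+00,
        8.81103391e-03, -1.22324900e-04]), 'tool_pos': array([ 0.23812456, -0.63122362,  0.22586033]), 'orientation': array([  6.86537973,  89.92919051, 117.53285951]), 'force': array([-0.4468762 ,  0.10473884,  0.42296645]), 'moment': array([-0.03986701, -0.03347804, -0.01974028]), 'opening': 0.08776162103355468}
```

View pics/s0.png

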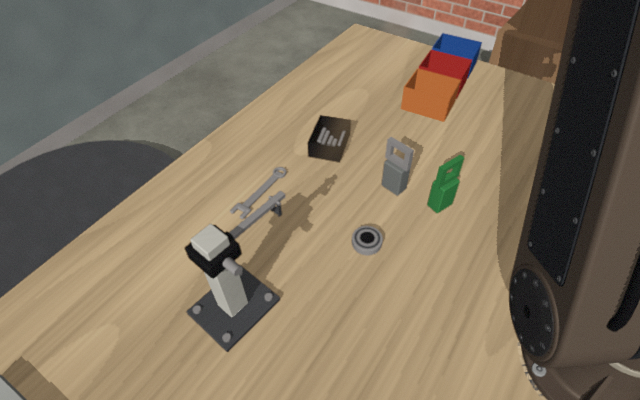

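View pics/t0.png

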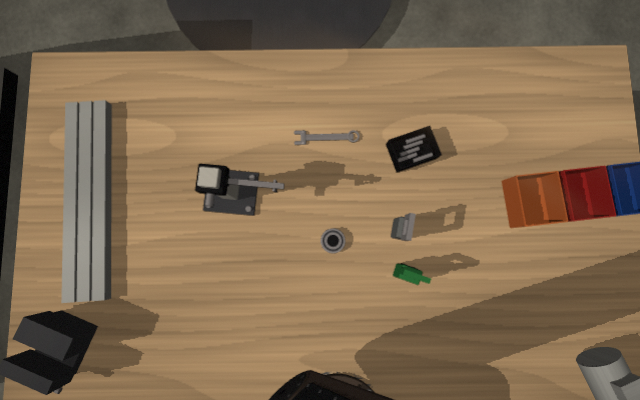

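The side view shows the grey handset at about (397,165), the green decoy at (447,183), the post at (225,270) and the peg tip at (283,197). In the top view they are at (403,227), (411,273), (210,178) and (282,187). Next I'll zoom in for exact pixels.

```bash
python3 - <<'E'
from h import *
def crop(f,x,y,w,h,k):
    i=load(f)['frame'][y:y+h,x:x+w]; i=cv2.resize(i,None,fx=k,fy=k,interpolation=cv2.INTER_CUBIC)
    for g in range(0,w,10): 
        cv2.line(i,(g*k,0),(g*k,6 if (x+g)%50 else 14),(0,0,255),1)
        if (x+g)%20==0: cv2.putText(i,str(x+g),(g*k,22),0,.35,(0,0,255))
    for g in range(0,h,10):
        cv2.line(i,(0,g*k),(6,g*k),(0,0,255),1); cv2.putText(i,str(y+g),(8,g*k+4),0,.35,(255,0,0))
    return i
a=crop('s0',170,180,130,175,3)[:525]; a=cv2.resize(a,(390,525))
b=crop('s0',375,130,50,70,5); c=crop('t0',385,205,50,45,5)
d=crop('t0',190,155,100,65,4)
o=np.zeros((600,800,3),np.uint8); o[:525,:390]=a; o[:350,395:645]=b; o[:225,650:800]=c[:,:150]; o[355:600,395:795]=d[:245]
cv2.imwrite('pics/c1.png',o)
E
```

```text
(no output)
```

View pics/c1.png

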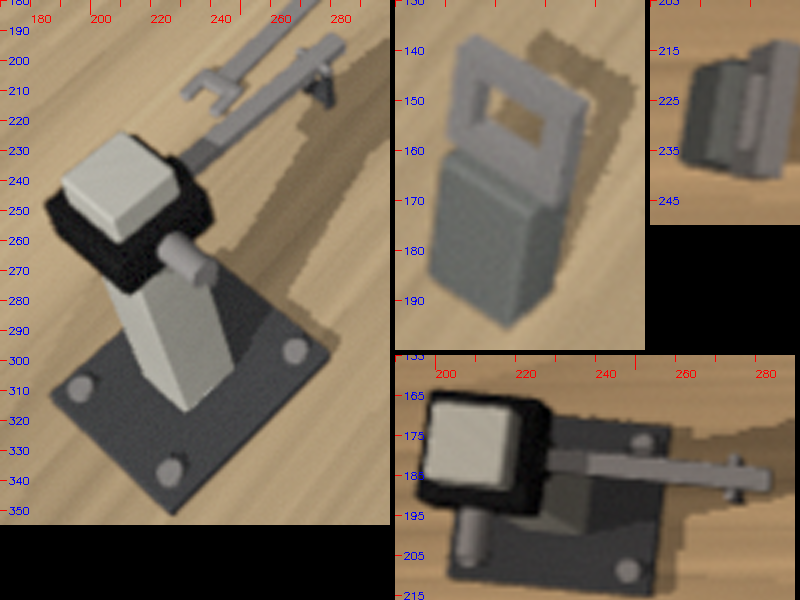

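The crop shows clear corners for the handset base and eye top, the foot, the peg tip (side about (282.8,193.8), top about (283.7,186.3)) and the column top.

```bash
python3 - <<'E'
from h import *
s=load('s0');t=load('t0'); np.set_printoptions(precision=4,suppress=True)
S=lambda x,y,k=3,x0=170,y0=180,ox=0,oy=0:(x0+(x-ox)/k,y0+(y-oy)/k)
H=lambda x,y:S(x,y,5,375,130,395,0); TH=lambda x,y:S(x,y,5,385,205,650,0); TP=lambda x,y:S(x,y,4,190,155,395,355)
print('box bottom');B=[onz(s,*H(*p),0) for p in((430,273),(507,328),(551,291))]
for b in B:print(b)
print(np.linalg.norm(B[0]-B[1]),np.linalg.norm(B[1]-B[2]),'centre',(B[0]+B[2])/2, 'yaw wide',np.degrees(np.arctan2(*(B[0]-B[1])[[1,0]])))
print('eye top');E=[onz(t,*TH(*p),.128) for p in((765,42),(750,177),(780,180))]
for b in E:print(b)
print(np.linalg.norm(E[0]-E[1]),np.linalg.norm(E[1]-E[2]),'c',(E[0]+E[2])/2,'wide',np.degrees(np.arctan2(*(E[0]-E[1])[[1,0]])))
print('eye top tri',tri(ray(s,*H(473,36)),ray(t,*TH(765,42))),tri(ray(s,*H(585,102)),ray(t,*TH(780,180))))
print('tri others',tri(ray(s,*H(473,36)),ray(t,*TH(797,42))))
print('foot');F=[onz(s,*S(*p),.012) for p in((50,394),(173,514),(330,353))]
for b in F:print(b)
print(np.linalg.norm(F[0]-F[1]),np.linalg.norm(F[1]-F[2]),'c',(F[0]+F[2])/2,'dir',np.degrees(np.arctan2(*(F[1]-F[2])[[1,0]])))
F=[onz(t,*TP(*p),.012) for p in((672,427),(655,596),(448,580))]
print('top foot',(F[0]+F[2])/2,np.linalg.norm(F[0]-F[1]),np.linalg.norm(F[1]-F[2]),np.degrees(np.arctan2(*(F[2]-F[1])[[1,0]])))
C=[onz(t,*TP(*p),.213) for p in((431,401),(520,407),(513,488),(424,481))];print('coltop',np.mean(C,0),np.linalg.norm(C[0]-C[1]))
print('col top tri',tri(ray(s,*S(122,187)),ray(t,*TP(472,444))))
print('peg tip top',tri(ray(s,*S(338.5,41.5)),ray(t,*TP(770,479.5))))
print('root',tri(ray(s,*S(184,165)),ray(t,*TP(552,461))))
E
```

```text
box bottom
[ 0.4864 -0.1561  0.    ]
[ 0.4417 -0.1454  0.    ]
[ 0.4355 -0.1762  0.    ]
0.045960771301450626 0.03145945743939922 centre [ 0.461  -0.1662  0.    ] yaw wide -13.496679002136934
eye top
[ 0.4906 -0.1589  0.128 ]
[ 0.4316 -0.1497  0.128 ]
[ 0.4302 -0.1628  0.128 ]
0.059659416988743545 0.013103686095536183 c [ 0.4604 -0.1608  0.128 ] wide -8.820539939997037
eye top tri (array([ 0.486 , -0.1578,  0.1392]), [np.float64(3.994095150262731), np.float64(3.994095150262872)]) (array([ 0.431 , -0.1628,  0.1263]), [np.float64(0.8814193396986335), np.float64(0.8814193396985398)])
tri others (array([ 0.4897, -0.174 ,  0.1257]), [np.float64(1.0131777932966737), np.float64(1.0131777932965833)])
foot
[0.6207 0.316  0.012 ]
[0.5107 0.3285 0.012 ]
[0.4993 0.2014 0.012 ]
0.11075464565133526 0.12755384330912897 c [0.56   0.2587 0.012 ] dir 84.90247353812023
top foot [0.561  0.2565 0.012 ] 0.10814729055400828 0.1305921403963502 84.774097257887
coltop [0.5612 0.2557 0.213 ] 0.04478365062841873
col top tri (array([0.5626, 0.2584, 0.2007]), [np.float64(1.2932489845462163), np.float64(1.2932489845462667)])
peg tip top (array([0.5464, 0.1097, 0.178 ]), [np.float64(0.6445117471192942), np.float64(0.6445117471192827)])
root (array([0.5575, 0.2228, 0.182 ]), [np.float64(0.2123728400445809), np.float64(0.2123728400445251)])
```

```bash
cat > plan.py <<'E'
import sys; from h import *
from scipy.spatial.transform import Rotation as R
o=get_obs(); Rm=R.from_euler('xyz',o['orientation'],degrees=True)
M=Rm.as_matrix(); hd=np.degrees(np.arctan2(M[1,2],M[0,2])); p=o['tool_pos']
print('t',round(o['clock'],2),'tcp',p.round(4),'hd',round(hd,2),'down',M[:,0].round(3),'F',o['force'].round(2),'open',round(o['opening'],4),'j6',o['joint_pos'][5].round(1))
if len(sys.argv)>4:
    x,y,z,h=map(float,sys.argv[1:5]); n=int(sys.argv[5]); dh=(h-hd+180)%360-180
    d=(np.array([x,y,z])-p)*1000; 
    for i in range(n):
        A=(Rm*R.from_euler('x',-dh*i/n,degrees=True)).as_matrix(); print((A.T@d/n).round(1),round(-dh/n,2))
E
python3 plan.py .46 -.163 .20 170 10
```

```text
t 0.15 tcp [ 0.2381 -0.6312  0.2259] hd 110.67 down [-0.001  0.001 -1.   ] F [-0.45  0.1   0.42] open 0.0878 j6 -16.5
[  2.6 -37.3  36. ] -5.93
[  2.6 -40.8  31.9] -5.93
[  2.6 -43.9  27.5] -5.93
[  2.6 -46.5  22.9] -5.93
[  2.6 -48.6  17.9] -5.93
[  2.6 -50.2  12.8] -5.93
[  2.6 -51.3   7.5] -5.93
[  2.6 -51.8   2.2] -5.93
[  2.6 -51.7  -3.2] -5.93
[  2.6 -51.1  -8.5] -5.93
```

>>> {"op": "arm_command", "data": {"commands": [2,-37,36,-6,100,2,-41,32,-6,100,2,-44,27.5,-6,100,2,-46.5,23,-6,100,2,-48.6,18,-6,100]}}

```text
clock: 0.78
tool_pos: [0.3479, -0.3918, 0.2129]
orientation: [-9.8, 89.7, 131.4]
force: [1.0, 0.8, 0.3]
opening: 0.0873
```

```bash
python3 plan.py .46 -.163 .20 170 5
```

```text
t 0.78 tcp [ 0.3479 -0.3918  0.2129] hd 141.25 down [-0.003  0.004 -1.   ] F [0.98 0.82 0.32] open 0.0873 j6 -11.7
[  2.7 -49.7  11.1] -5.75
[  2.7 -50.6   6.1] -5.75
[  2.7 -50.9   1. ] -5.75
[  2.7 -50.8  -4.1] -5.75
[  2.7 -50.1  -9.2] -5.75
```

>>> {"op": "arm_command", "data": {"commands": [2.5,-49.7,11,-6,100,2.5,-50.6,6,-6,100,2.5,-51,1,-6,100,2.5,-40,-4,-6,100,0,-20,-5,-5,100]}}

```text
clock: 1.4
tool_pos: [0.4437, -0.1911, 0.2031]
orientation: [-51.4, 89.7, 120.0]
force: [0.2, 0.3, -0.4]
opening: 0.0879
```

```bash
python3 - <<'E'
from h import *
s=snap('wrist','w1'); 
E
python3 plan.py .46 -.163 .20 170 2
```

```text
t 1.45 tcp [ 0.4446 -0.1902  0.2032] hd 171.64 down [-0.002  0.004 -1.   ] F [0.98 0.06 0.33] open 0.0877 j6 -8.2
[  1.6 -14.6  -5.7] 0.82
[  1.6 -14.6  -5.5] 0.82
```

View pics/w1.png

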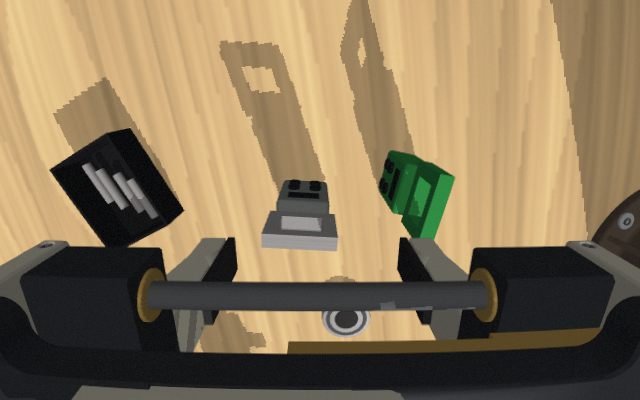

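The wrist view shows the grey handset with the buttons facing the camera. The eye's top face has corners at about (264,235), (336,238), (337,250) and (262,247), and the green decoy is well to the right.

```bash
python3 - <<'E'
from h import *
s=load('w1'); np.set_printoptions(precision=4,suppress=True)
g=cv2.cvtColor(s['frame'],cv2.COLOR_BGR2GRAY)
print(g[225:256,300]); print(g[242,255:345:1])
C=[onz(s,*p,.128) for p in((264,235),(336,238),(337.5,250),(261.5,247))]
for c in C:print(c)
print(np.mean(C,0),np.degrees(np.arctan2(*(C[3]-C[2])[[1,0]])),np.degrees(np.arctan2(*(C[0]-C[1])[[1,0]])))
t=load('t0');a=load('s0')
print(tri(ray(s,337.5,250),ray(t,408,238.8+0) ) )
print(tri(ray(s,336,238),ray(t,411,241),ray(a,413,150.3)), tri(ray(s,264,235),ray(t,414.4,213.4),ray(a,390.6,137.2)))
E
```

```text
[155 155 157 155 134 102  75  75  76  78  99 157 157 156 154 151 155 157
 153 156 159 157 152 154 169 196 195 196 194 198 197]
[174 176 180 183 186 186 174 157 156 157 157 154 155 155 156 155 155 153
 153 154 155 154 155 154 154 154 153 154 153 153 152 152 155 155 154 155
 156 155 154 155 156 157 156 155 155 157 157 157 158 159 157 157 158 156
 159 157 158 158 155 155 155 155 156 156 155 155 155 156 154 152 152 152
 154 154 151 151 150 152 151 152 151 152 178 196 195 189 183 181 184 188]
[ 0.4889 -0.1743  0.128 ]
[ 0.4336 -0.1633  0.128 ]
[ 0.4338 -0.1527  0.128 ]
[ 0.493  -0.1644  0.128 ]
[ 0.4623 -0.1637  0.128 ] -11.172033649038989 -11.286452435232386
(array([ 0.4344, -0.1553,  0.1329]), [np.float64(0.5740567219778557), np.float64(0.5740567219778697)])
(array([ 0.4319, -0.1628,  0.1265]), [np.float64(1.735385517830836), np.float64(1.7499124830485513), np.float64(0.22197924936185057)]) (array([ 0.4895, -0.1737,  0.1262]), [np.float64(0.17888936500994776), np.float64(1.0744421986498032), np.float64(0.9856908903720292)])
```

```bash
python3 plan.py .4615 -.1635 .16 169 3
```

```text
t 1.45 tcp [ 0.4446 -0.1902  0.2032] hd 171.64 down [-0.002  0.004 -1.   ] F [0.98 0.06 0.33] open 0.0877 j6 -8.2
[14.4 -9.6 -4.3] 0.88
[14.4 -9.6 -4.2] 0.88
[14.4 -9.7 -4. ] 0.88
```

>>> {"op": "arm_command", "data": {"commands": [0,-14,-6.5,1.3,100,0,-14,-6,1.3,100,10,0,0,0,100,10,0,0,0,100,0,0,0,0,100]}}

```text
clock: 2.08
tool_pos: [0.4603, -0.1637, 0.181]
orientation: [-38.9, 89.7, 130.1]
force: [-0.7, 0.3, 0.8]
opening: 0.0877
```

```bash
python3 plan.py .4615 -.1635 .084 169 5
```

```text
t 2.08 tcp [ 0.4603 -0.1637  0.181 ] hd 168.99 down [-0.004  0.005 -1.   ] F [-0.67  0.34  0.8 ] open 0.0877 j6 -14.2
[19.4 -0.  -0.3] -0.0
[19.4 -0.  -0.3] -0.0
[19.4 -0.  -0.3] -0.0
[19.4 -0.  -0.3] -0.0
[19.4 -0.  -0.3] -0.0
```

>>> {"op": "arm_command", "data": {"commands": [20,0,0,0,100,20,0,0,0,100,20,0,0,0,100,20,0,0,0,100,16,0,0,0,100]}}

```text
clock: 2.7
tool_pos: [0.4601, -0.1658, 0.0838]
orientation: [-69.7, 89.8, 99.1]
force: [-0.5, 0.0, -0.6]
opening: 0.0878
```

```bash
python3 plan.py .4615 -.1635 .084 169 2
```

```text
t 2.7 tcp [ 0.4601 -0.1658  0.0838] hd 168.86 down [-0.001  0.004 -1.   ] F [-0.45  0.02 -0.56] open 0.0878 j6 -14.0
[-0.1 -1.2 -0.5] -0.07
[-0.1 -1.2 -0.5] -0.07
```

>>> {"op": "arm_command", "data": {"commands": [0,-2.2,-1,0,100,0,0,0,0,50,0,0,0,0,0,0,0,0,0,0,0,0,0,0,0]}}

```text
clock: 3.32
tool_pos: [0.4616, -0.1645, 0.0848]
orientation: [-75.7, 89.8, 93.2]
force: [-0.7, -0.4, -4.0]
opening: 0.0596
```

>>> {"op": "arm_command", "data": {"commands": [0,0,0,0,0,0,0,0,0,0,0,0,0,0,0]}}

```text
clock: 3.7
tool_pos: [0.4615, -0.1645, 0.0848]
orientation: [-77.0, 89.8, 91.8]
force: [0.2, 0.1, -1.0]
opening: 0.0597
```

```bash
python3 plan.py
```

```text
t 3.7 tcp [ 0.4615 -0.1645  0.0848] hd 168.81 down [-0.     0.004 -1.   ] F [ 0.16  0.05 -0.96] open 0.0597 j6 -14.2
```

>>> {"op": "arm_command", "data": {"commands": [-8,0,0,0,0,-20,0,0,0,0,-25,0,0,0,0,-15,0,0,0,0,0,0,0,0,0]}}

```text
clock: 4.32
tool_pos: [0.4596, -0.1645, 0.1549]
orientation: [-36.3, 89.7, 132.5]
force: [0.8, 0.1, -4.1]
opening: 0.06
```

```bash
python3 plan.py .5427 .0483 .156 175 8
```

```text
t 4.33 tcp [ 0.4596 -0.1645  0.1549] hd 168.78 down [-0.004  0.004 -1.   ] F [ 0.75  0.09 -4.06] open 0.06 j6 -14.3
[ -0.1 -28.1  -5. ] -0.78
[ -0.1 -28.   -5.4] -0.78
[ -0.1 -28.   -5.8] -0.78
[ -0.1 -27.9  -6.1] -0.78
[ -0.1 -27.8  -6.5] -0.78
[ -0.1 -27.7  -6.9] -0.78
[ -0.1 -27.6  -7.3] -0.78
[ -0.1 -27.5  -7.7] -0.78
```

Lifted; the weight reads about 4 N.

>>> {"op": "arm_command", "data": {"commands": [0,-20,-4,-0.7,0,0,-28,-5.5,-0.8,0,0,-28,-6,-0.8,0,0,-28,-6,-0.8,0,0,-28,-6.5,-0.8,0]}}

```text
clock: 4.95
tool_pos: [0.5068, -0.037, 0.1515]
orientation: [-17.2, 89.3, 155.3]
force: [0.4, -0.6, -3.0]
opening: 0.0596
```

>>> {"op": "arm_command", "data": {"commands": [0,-28,-7,-0.8,0,0,-28,-7,-0.8,0,0,-20,-5,-0.8,0,0,-9,-2,0,0,0,0,0,0,0]}}

```text
clock: 5.58
tool_pos: [0.536, 0.0487, 0.1476]
orientation: [-5.8, 89.0, 169.3]
force: [0.5, -0.3, -4.2]
opening: 0.0599
```

```bash
python3 - <<'E'
from h import *
s=snap('side','s2'); t=snap('top','t2'); w=snap('wrist','w2')
def up(f,x,y,w,h,W,H): return cv2.resize(f['frame'][y:y+h,x:x+w],(W,H),interpolation=cv2.INTER_CUBIC)
o=np.zeros((600,800,3),np.uint8)
o[:480,:400]=up(s,220,150,100,120,400,480); o[:240,400:800]=up(t,220,150,100,60,400,240); o[300:550,400:800]=up(w,0,0,640,400,400,250)
cv2.imwrite('pics/c2.png',o)
E
python3 plan.py .5427 .0483 .156 175 1
```

```text
t 5.72 tcp [0.5358 0.0479 0.1479] hd 175.03 down [-0.017  0.003 -1.   ] F [ 0.53 -0.65 -3.2 ] open 0.06 j6 -30.1
[-8.2 -1.  -6.7] 0.03
```

View pics/c2.png

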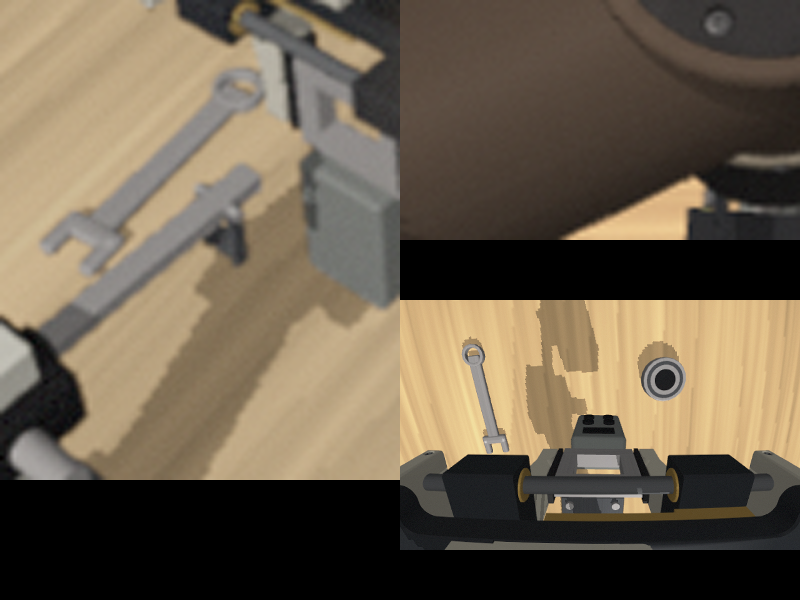

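The side crop shows the held eye in front of the peg. The peg's end-top edge is at about (283.1,192.6) and the box's nearest bottom corner at about (316.2,226.7). I'll check the camera bias against the known handset pose, then estimate the peg height.

```bash
python3 - <<'E'
from h import *
s=load('s2');np.set_printoptions(precision=4,suppress=True)
a=np.radians(85);P=np.array([.561,.2575,0]);d=np.array([np.cos(a),np.sin(a),0]);y=np.array([-np.sin(a),np.cos(a),0])
tcp=np.array([.5358,.0479,.1479]); eye=tcp+[0.0003,0,.0182]
c=eye+y*.025+d*.017-[0,0,.103]; print('exp corner',proj(s,c),'seen 316.2 226.7')
print('eye in peg frame',(eye-P)@d,(eye-P)@y)
for h in(.17,.175,.18,.185):
    for w in(-.006,.006): print(h,w,proj(s,P-d*.15+y*w+[0,0,h]).round(1), proj(s,P-d*.03+y*w+[0,0,h]).round(1))
print('seen tip 280.75 190.75 / 285.5 194.5')
for r in (-.03,-.01,0,.005): print('flap tip',r,proj(s,P-d*.13+y*.01+[0,0,.175+r]).round(1))
E
python3 - <<'E'
import sys;sys.path.insert(0,'.')
E
```

```text
exp corner [315.6223 227.7873] seen 316.2 226.7
eye in peg frame -0.21097258671444657 0.0065374043025753495
0.17 -0.006 [280.1 194.4] [227.4 239.5]
0.17 0.006 [285.4 197.7] [232.7 243.5]
0.175 -0.006 [279.9 192.4] [226.8 237.6]
0.175 0.006 [285.1 195.7] [232.1 241.5]
0.18 -0.006 [279.6 190.4] [226.2 235.6]
0.18 0.006 [284.9 193.7] [231.5 239.6]
0.185 -0.006 [279.3 188.4] [225.6 233.7]
0.185 0.006 [284.6 191.7] [230.9 237.7]
seen tip 280.75 190.75 / 285.5 194.5
flap tip -0.03 [280.3 215.5]
flap tip -0.01 [279.2 207.9]
flap tip 0 [278.7 203.9]
flap tip 0.005 [278.4 201.9]
```

```bash
cat >> plan.py <<'E'
a=np.radians(85);P=np.array([.561,.2575,0]);d=np.array([np.cos(a),np.sin(a),0]);y=np.array([-np.sin(a),np.cos(a),0])
e=p-M[:,0]*.0182; print('eye peg-frame mm x,y,zrel173:',((e-P)@d*1000).round(1),((e-P)@y*1000).round(1),((e[2]-.173)*1000).round(1), 'F along,side,up',(o['force']@d).round(2),(o['force']@y).round(2),o['force'][2].round(2))
if len(sys.argv)==4:
    x,l,z=np.array(list(map(float,sys.argv[1:])))/1000; t=P+d*x+y*l+[0,0,.173+z]; print('shift tool',(M.T@(t-e)*1000).round(1),'turn',round(hd-175,2))
E
python3 plan.py -170 0 0
```

```text
t 5.72 tcp [0.5358 0.0479 0.1479] hd 175.03 down [-0.017  0.003 -1.   ] F [ 0.53 -0.65 -3.2 ] open 0.06 j6 -30.1
eye peg-frame mm x,y,zrel173: -211.0 6.5 -6.9 F along,side,up -0.6 -0.58 -3.2
shift tool [ -7.  -41.   -6.4] turn 0.03
```

>>> {"op": "arm_command", "data": {"commands": [-4,-3,-4,0,0,-4,-12,-3,0,0,0,-14,0,0,0,0,-12,0,0,0,0,0,0,0,0]}}

```text
clock: 6.35
tool_pos: [0.5474, 0.0903, 0.1571]
orientation: [-9.7, 89.1, 165.2]
force: [0.6, -0.2, -4.1]
opening: 0.0597
```

```bash
python3 plan.py -150 0 0
```

```text
t 6.35 tcp [0.5474 0.0903 0.1571] hd 174.93 down [-0.015  0.004 -1.   ] F [ 0.56 -0.17 -4.08] open 0.0597 j6 -33.8
eye peg-frame mm x,y,zrel173: -167.7 -1.4 2.3 F along,side,up -0.12 -0.57 -4.08
shift tool [  2.3 -17.7   1.3] turn -0.07
```

>>> {"op": "arm_command", "data": {"commands": [1,-4,1,0,0,0.5,-5,0,0,0,0,-5,0,0,0,0,-5,0,0,0,0,0,0,0,0]}}

```text
clock: 6.98
tool_pos: [0.5477, 0.1106, 0.1552]
orientation: [-7.6, 89.0, 167.4]
force: [-0.6, 0.2, -3.5]
opening: 0.0601
```

```bash
python3 plan.py -140 0 0; python3 - <<'E'
from h import *
s=snap('side','s3'); cv2.imwrite('pics/c3.png',cv2.resize(s['frame'][140:260,220:340],(600,600),interpolation=cv2.INTER_CUBIC))
E
```

```text
t 6.97 tcp [0.5477 0.1106 0.1552] hd 174.94 down [-0.016  0.004 -1.   ] F [-0.62  0.17 -3.52] open 0.0601 j6 -35.7
eye peg-frame mm x,y,zrel173: -147.5 0.1 0.4 F along,side,up 0.12 0.64 -3.52
shift tool [ 0.4 -7.5 -0.1] turn -0.06
```

View pics/c3.png

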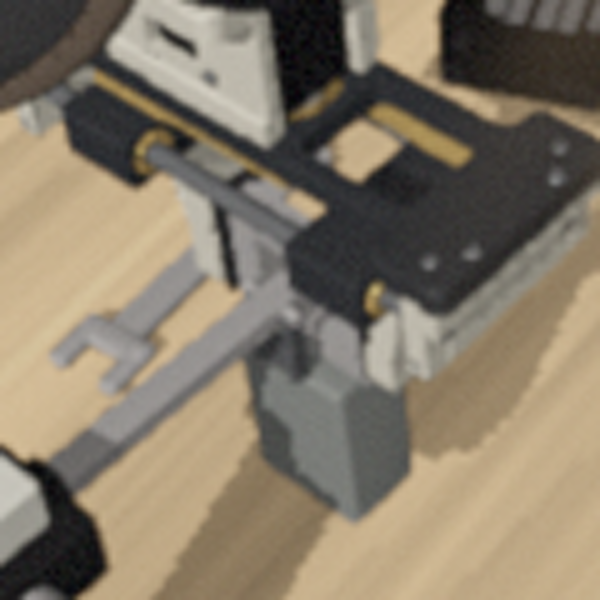

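The peg tip is inside the hole, with no contact force. I'll lower 3 mm for flap clearance and push in slowly while watching the force.

>>> {"op": "arm_command", "data": {"commands": [3,0,0,0,0,0,-4,0,0,0,0,-5,0,0,0,0,-5,0,0,0,0,0,0,0,0]}}

```text
clock: 7.65
tool_pos: [0.5489, 0.125, 0.152]
orientation: [-7.1, 89.0, 167.9]
force: [0.1, 0.3, -4.5]
opening: 0.0599
```

```bash
python3 plan.py -110 0 -3
```

```text
t 7.65 tcp [0.5489 0.125  0.152 ] hd 174.91 down [-0.016  0.004 -1.   ] F [ 0.12  0.3  -4.53] open 0.0599 j6 -36.9
eye peg-frame mm x,y,zrel173: -133.1 0.2 -2.8 F along,side,up 0.31 -0.09 -4.53
shift tool [  0.2 -23.1  -0.2] turn -0.09
```

>>> {"op": "arm_command", "data": {"commands": [0,-4,0,0,0,0,-5,0,0,0,0,-5,0,0,0,0,-5,0,0,0,0,-4,0,0,0]}}

```text
clock: 8.28
tool_pos: [0.551, 0.1494, 0.152]
orientation: [-6.7, 89.0, 168.2]
force: [-0.4, -0.9, -3.5]
opening: 0.0601
```

```bash
python3 plan.py -85 0 -3
```

```text
t 8.28 tcp [0.551  0.1494 0.152 ] hd 174.9 down [-0.017  0.003 -1.   ] F [-0.39 -0.91 -3.47] open 0.0601 j6 -39.0
eye peg-frame mm x,y,zrel173: -108.6 0.2 -2.8 F along,side,up -0.94 0.31 -3.47
shift tool [  0.2 -23.6  -0.2] turn -0.1
```

>>> {"op": "arm_command", "data": {"commands": [0,-5,0,0,0,0,-5,0,0,0,0,-5,0,0,0,0,-5,0,0,0,0,-5,0,0,0]}}

```text
clock: 8.9
tool_pos: [0.5535, 0.1762, 0.1521]
orientation: [-7.2, 89.0, 167.8]
force: [0.4, 0.1, -4.3]
opening: 0.0596
```

>>> {"op": "arm_command", "data": {"commands": [0,0,0,0,0,0,0,0,0,0,0,0,0,0,0]}}

```text
clock: 9.28
tool_pos: [0.5534, 0.1764, 0.152]
orientation: [-6.8, 89.0, 168.1]
force: [-0.2, 0.1, -3.8]
opening: 0.0602
```

```bash
python3 plan.py -82 0 -3; python3 - <<'E'
from h import *
s=snap('side','s4'); cv2.imwrite('pics/c4.png',cv2.resize(s['frame'][140:260,220:340],(600,600),interpolation=cv2.INTER_CUBIC))
E
```

```text
t 9.28 tcp [0.5534 0.1764 0.152 ] hd 174.93 down [-0.017  0.003 -1.   ] F [-0.18  0.09 -3.81] open 0.0602 j6 -41.1
eye peg-frame mm x,y,zrel173: -81.4 0.2 -2.8 F along,side,up 0.08 0.19 -3.81
shift tool [ 0.2  0.6 -0.2] turn -0.07
```

View pics/c4.png

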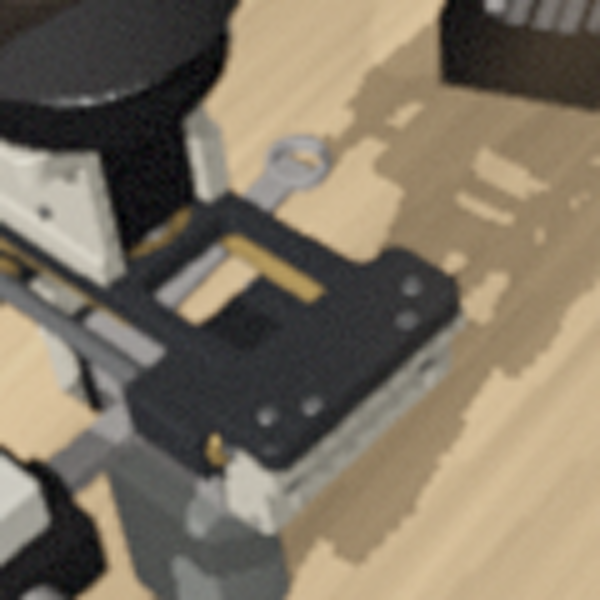

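The gripper hides the flap in the side view, so I'll check it with the wrist camera.

```bash
python3 - <<'E'
from h import *
s=snap('wrist','w4'); cv2.imwrite('pics/c5.png',cv2.resize(s['frame'][150:350,190:450],None,fx=3,fy=3)[:600])
E
```

```text
(no output)
```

View pics/c5.png

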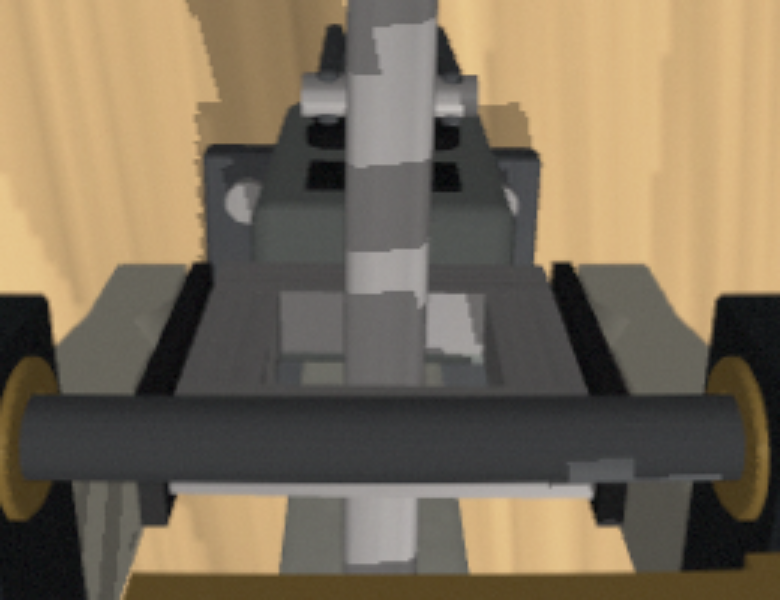

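The wrist view shows the peg centred in the hole, with the flap's two cheeks hanging below the pin (around (340,50) and (445,50) in the crop), so it is shut. I'll lower the handset and feel for the peg.

>>> {"op": "arm_command", "data": {"commands": [2,0,0,0,0,1.5,0,0,0,0,1,0,0,0,0,0,0,0,0,0]}}

```text
clock: 9.88
tool_pos: [0.5539, 0.1764, 0.1495]
orientation: [-11.1, 89.1, 163.9]
force: [-3.8, -0.3, 3.8]
opening: 0.0597
```

```bash
python3 plan.py -82 0 -8
```

```text
t 9.88 tcp [0.5539 0.1764 0.1495] hd 174.96 down [-0.014  0.004 -1.   ] F [-3.81 -0.3   3.76] open 0.0597 j6 -41.1
eye peg-frame mm x,y,zrel173: -81.4 -0.2 -5.3 F along,side,up -0.63 3.77 3.76
shift tool [2.7 0.6 0.2] turn -0.04
```

Contact: the peg carries about 7.7 N, roughly twice the weight. I'll ease up until the wrist force is near zero.

>>> {"op": "arm_command", "data": {"commands": [-0.5,0,0,0,0,0,0,0,0,0]}}

```text
clock: 10.12
tool_pos: [0.5537, 0.1764, 0.15]
orientation: [-11.5, 89.1, 163.5]
force: [-2.7, 0.8, 0.9]
opening: 0.0598
```

```bash
python3 plan.py -82 0 -5; python3 plan.py
```

```text
t 10.12 tcp [0.5537 0.1764 0.15  ] hd 174.95 down [-0.014  0.004 -1.   ] F [-2.65  0.83  0.93] open 0.0598 j6 -41.1
eye peg-frame mm x,y,zrel173: -81.5 -0.1 -4.8 F along,side,up 0.59 2.71 0.93
shift tool [0.2 0.6 0.1] turn -0.05
t 10.12 tcp [0.5537 0.1764 0.15  ] hd 174.95 down [-0.014  0.004 -1.   ] F [-2.65  0.83  0.93] open 0.0598 j6 -41.1
eye peg-frame mm x,y,zrel173: -81.5 -0.1 -4.8 F along,side,up 0.59 2.71 0.93
```

>>> {"op": "arm_command", "data": {"commands": [-0.1,0,0.3,0,0,0,0,0,0,0]}}

```text
clock: 10.38
tool_pos: [0.5537, 0.1764, 0.1499]
orientation: [-11.5, 89.2, 163.4]
force: [-1.2, -0.5, 0.9]
opening: 0.0597
```

```bash
python3 plan.py
```

```text
t 10.38 tcp [0.5537 0.1764 0.1499] hd 174.96 down [-0.014  0.004 -1.   ] F [-1.21 -0.49  0.93] open 0.0597 j6 -41.1
eye peg-frame mm x,y,zrel173: -81.4 -0.1 -4.9 F along,side,up -0.6 1.16 0.93
```

>>> {"op": "arm_command", "data": {"commands": [0,0,0,0,71,0,0,0,0,74,0,0,0,0,80,0,0,0,0,90,0,0,0,0,100]}}

```text
clock: 11.0
tool_pos: [0.5545, 0.1768, 0.1498]
orientation: [-14.5, 89.2, 160.4]
force: [-0.2, 0.8, 0.7]
opening: 0.0836
```

>>> {"op": "arm_command", "data": {"commands": [0,0,0,0,100,0,0,0,0,100,0,0,0,0,100,0,0,0,0,100]}}

```text
clock: 11.5
tool_pos: [0.5545, 0.1768, 0.1498]
orientation: [-14.8, 89.2, 160.1]
force: [0.5, -0.2, 0.5]
opening: 0.0876
```

```bash
python3 plan.py; python3 - <<'E'
from h import *
s=snap('wrist','w5'); cv2.imwrite('pics/c6.png',cv2.resize(s['frame'][150:350,190:450],None,fx=3,fy=3)[:600])
E
```

```text
t 11.5 tcp [0.5545 0.1768 0.1498] hd 174.96 down [-0.013  0.005 -1.   ] F [ 0.46 -0.21  0.52] open 0.0876 j6 -41.1
eye peg-frame mm x,y,zrel173: -81.1 -0.8 -5.0 F along,side,up -0.17 -0.47 0.52
```

View pics/c6.png

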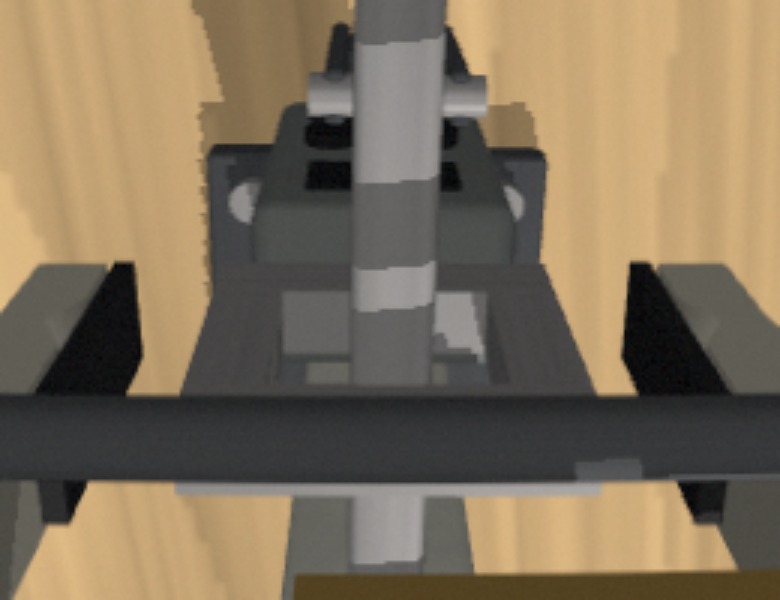

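The handset is hanging free on the peg, with both pads well clear and the flap still hanging down. I'll retreat straight up.

>>> {"op": "arm_command", "data": {"commands": [-8,0,0,0,100,-20,0,0,0,100,-25,0,0,0,100,-25,0,0,0,100,-15,0,0,0,100]}}

```text
clock: 12.18
tool_pos: [0.5554, 0.1759, 0.2465]
orientation: [-9.1, 89.2, 165.9]
force: [-0.5, 0.6, 0.1]
opening: 0.0879
```

>>> {"op": "arm_command", "data": {"commands": [-20,30,0,0,100,-10,40,0,0,100,0,50,0,0,100,0,50,0,0,100,0,30,0,0,100]}}

```text
clock: 12.8
tool_pos: [0.5382, -0.0265, 0.279]
orientation: [-16.7, 89.3, 158.5]
force: [-0.3, -0.4, 0.7]
opening: 0.0875
```

```bash
python3 plan.py; python3 - <<'E'
from h import *
s=snap('side','s6'); cv2.imwrite('pics/c7.png',cv2.resize(s['frame'][150:350,160:360],(600,600),interpolation=cv2.INTER_CUBIC))
E
```

```text
t 12.8 tcp [ 0.5382 -0.0265  0.279 ] hd 175.22 down [-0.012  0.005 -1.   ] F [-0.32 -0.38  0.72] open 0.0875 j6 -22.3
eye peg-frame mm x,y,zrel173: -285.0 -2.3 124.2 F along,side,up -0.4 0.29 0.72
```

View pics/c7.png

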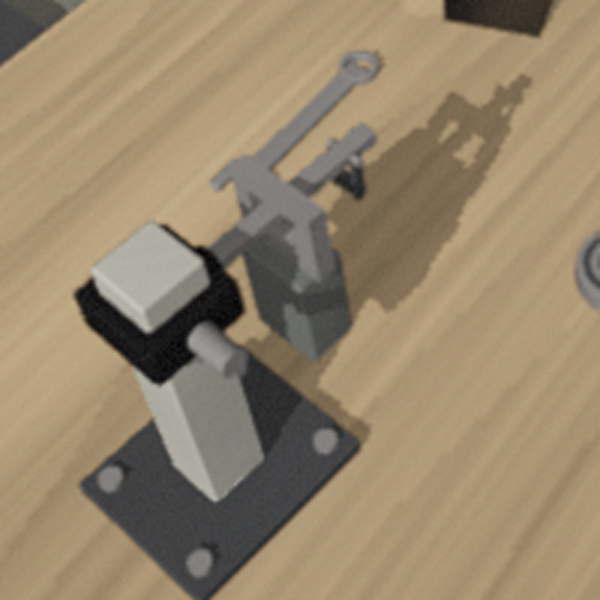

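The handset hangs upright behind the shut flap, which hangs down at about (350,175) in the crop. The wrench and bearing are untouched and the arm is clear. Handing in.

```bash
python3 - <<'E'
from h import *
a=load('s6')['frame'];b=snap('side','s7')['frame']
print(cv2.absdiff(a,b)[150:350,160:340].mean(), cv2.absdiff(a,b)[150:350,160:340].max()); print(close_job())
E
```

```text
1.491074074074074 27
the job is handed in; nothing more can be done
None
```

The handset now hangs by its eye on the peg, about 81 mm from the post's axis, and I have handed the job in; it took about 13 s of robot time.

**What I did:** I gripped the eye, lifted the handset and threaded the eye onto the peg. I pushed it under the flap until the flap dropped shut behind it, then lowered until the peg took the weight. Before opening the gripper I eased up until the wrist force was about 1 N.

**Last checks:**
- **Hanging:** the final side picture shows the handset upright on the peg, with the flap hanging shut in front of it and the arm well clear. Two frames in a row differ only by image noise, so it is at rest.
- **Bystanders:** the wrench and bearing look undisturbed in that picture, but only a corner of the bolt bin was in view. I did not measure any of the three again.
- **Force:** the peak I read was about 8.6 N, against the 15 N limit. About 3.8 N of that was a sideways load I had not expected, and I eased it to about 1.2 N before letting go. I only had readings at the end of each move, so I can't rule out brief higher values between them.
- **Flap:** I did not see it swing up, because the gripper hid it. I saw it in front of the eye before the push and hanging shut behind it afterwards.
- **Peg height (disagreed):** the pictures put the top of the peg at 176 to 180 mm, but by touch it was about 183 to 184 mm. Stopping on contact made that harmless.

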